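# Dowel the back onto a carved printing block and hold it pressed

## Task

Turn the black knob of the clamping jig clockwise until it clicks over into its locked position, so that the carved block in the jig is clamped. Then take the loose wooden back by its grip, set it on the block's two dowels until it lies flush, and press it down with about 15 N as if glue were taking: finish while you are still holding the back pressed down, the clamp still locked. Leave the finished block, the mallet and the cup alone.

Things in the scene. Friction and masses are not known exactly. Their poses are not given: they have to be found in the camera images.
- jig: Clamping jig fixed to the bench: plywood board 18 mm thick, x -85 to +85, y -175 to +65 mm in its frame. Origin on the bench under the middle of the block's nest, z up. Wooden fence at y = +40 mm and sliding jaw at the block's -y side, both 40 mm high above the bench; end stops at x = +-62 mm, 34 mm high; the knob on a steel housing (top 47 mm above the bench) at (0, -125) mm.
- clamp_knob (a joint): Clamp knob angle, rad, growing clockwise seen from above: 0 open, 1.3 locked, stop at 1.4; starts at 0 to 0.12. Sprung detent between: resistance up to about 0.2 N m near 0.3; past about 0.7 it snaps on by itself to 1.15 and then turns freely and stays where it is left; let go earlier it creeps back. Turning moves the jaw up to 8 mm, which slides the block against the fence.
- knob_grip (a point): On the knob's vertical axis, 71 mm above the bench. The knob is a black upright bar 52 mm long, 16 mm thick, from 53 to 85 mm above the bench, on a round foot. The frame turns with it: x along the bar, y across its thickness, z up. At 0 the bar points 0.65 rad counterclockwise of the jig's x, at 1.3 it points 0.65 rad clockwise of it.
- block: Wooden block lying carved face down in the jig, 120 (x) x 80 (y) x 34 mm, about 0.3 kg; origin at the centre of its underside, 18 mm above the bench; x about along the jig's x (within 0.02 rad). Clamping shifts it up to 5 mm: read it again afterwards.
- block_top (a point): Centre of the block's upper face, 52 mm above the bench, axes as the block. Two upright round wooden dowels stand on this face at x = +42 and -42 mm, y = 0: 12 mm thick, 24 mm tall, the uppermost 6 mm tapering to 6 mm thick.
- back: Loose wooden back, flat on the bench, grip up: board 120 (x) x 80 (y) x 18 mm with two 14 mm through holes at x = +42 and -42 mm, y = 0; about 0.25 kg. Origin at the centre of its underside, z up. Fits either way round; seated, its underside lies on the block's upper face, 52 mm above the bench, and the dowels stand 6 mm out of its top.
- back_grip (a point): On the middle of the back's grip, 42 mm above its underside; axes as the back. The grip is an upright flat-sided wooden bar on the board's top, 60 mm long (x), 26 mm thick (y), 46 mm high (18 to 64 mm above the underside).
- finished_block: Bystander: finished printing block with a leaf carved on its upper side, 100 x 75 x 37 mm, origin at the centre of its underside.
- mallet: Bystander: round wooden mallet standing on its head, 74 mm across, 130 mm high, origin at the centre of its foot.
- cup: Bystander: steel cup 70 mm across, 70 mm high, origin at the centre of its foot.
There are look-alikes about, which are no part of the job. What is shaped like the back but blue or purple is not meant.

How it is judged (in metres and radians):
On the way, in this order (a step that is already met when the one before it is completed fails the run):
1. the clamp knob is clicked over its detent into the locked position, while the back is still off the block (value of joint clamp_knob above 1 rad and horizontal distance between back and block above 0.05 m), for 0.2 s.
2. the back is lifted off the bench (height (world z) of back above 0.055 m and contact force between the fingers and back above 1 N), for 0.1 s.
3. the back sits flush on the block's dowels (z of back in the frame of block below 0.0365 m and horizontal distance between back and block below 0.004 m and angle between the z axis of back and the z axis of block, either way round below 0.035 rad), for 0.2 s.
At the end, for the whole second after the job is handed in: The clamp knob is past its detent (above 1.0 rad); the block lies down in the jig within 6 mm of the nest's middle; the back sits on its dowels flush (gap under 2.5 mm, within 4 mm and 0.035 rad) at rest, and the fingers still press it onto the block with 8 to 45 N (all of step 3 and value of joint clamp_knob above 1 rad and z of back in the frame of block above 0.031 m and angle between the x axis of back and the x axis of block, either way round below 0.06 rad and horizontal distance between block and jig below 0.006 m and z of block in the frame of jig below 0.021 m and contact force between back and block between 8 and 45 N and contact force between the fingers and back above 3 N and linear speed of back below 0.02 m/s); the arm keeps its last pose, push and grip.
It fails at once if a bystander is disturbed (moved more than 30 mm) (distance of any of finished_block, mallet, cup from where it was at the start of the episode above 0.03 m).
It also fails if it takes over 58 s, if anything falls off the work surface, if the arm or the gripper's body presses on something with over 40 N, if the wrist force passes 120 N, or if a joint passes its speed limit or range.

## Robot

A 6-joint arm with a two-finger parallel gripper is mounted at the origin on the work surface. World frame = base frame: x ahead of the robot, y to its left, z up, the work surface at z = 0. Lengths are in m, angles in degrees, forces in N, time in s.
With the tool pointing down it reaches from about 0.25 to 0.725 m from the base axis. Payload 9.7 kg.
Tool frame: the origin (TCP) lies midway between the tips of the shut fingers; the grasp point (between the pads) lies 19 mm behind it; x points along the fingers, y is the direction in which the jaws open and shut, and the axes are right-handed (so a half turn about x gives the same grasp; the last joint's range is limited). The gripper opens to 85 mm and grips with 20 to 120 N. Pads are 22 mm wide; open, the fingers measure 114 mm over their backs; the gripper's body (76 mm by 85 mm) begins 54 mm behind the grasp point. The pads swing forward as they close: fully open they stand 13 mm farther back than shut.
Start: joints at [-66.234, 4.979, 10.078, 95.1, 0, 90], TCP at [0.222, -0.503, 0.231] pointing down, gripper open.
Joint ranges: [-179.16, 179.16], [-48.56, 103.87], [-65.8, 70.77], [-126.05, 130.52], [-82.76, 87.17], [-180, 180]. Speed limits (degrees/s): [127.2, 127.2, 147.25, 180, 180, 180].

## Interface

Orientations are given as [roll, pitch, yaw] about the fixed x, y, z axes, in that order (R = Rz(yaw) Ry(pitch) Rx(roll)).
In Python, from workcell import bot, cams gives the robot as it stands.
- The arm moves only by the tool apply_moves, never from a script. Its argument "commands" is a list of rows, each a list of 5 numbers: the shift along the tool's x, y, z in m, then the turn about the tool's x in rad, then the opening, from -1 (shut) to 1 (fully open). In form: [[tx, ty, tz, roll, hand], ...]. A call has 1 to 12 rows; each row is the pose to reach, as a shift and turn from the pose measured when the call began, along the tool's axes at that moment; what a row does not reach only later rows make up. A row lasts 1/10 s, in which the tool goes at most 50 mm and 8.59 degrees, less where a joint would pass 70% of its speed; a pose out of reach is approached as far as the arm can. A call with a gripper value outside its range is refused whole. The fingers move at their own pace and stop on an object; "newtons" is the grip in N (left out, the last holds). Time passes only in rows, so rows that repeat a pose let the fingers close. It gives the time, the measured TCP pose, the force and the opening at its end, in the units of the state.
- bot.get_obs(): the state, without advancing time (a new reading comes with each control period).
- cams.camera(name): name is "scene" or "top" or "wrist"; returns a dict with "frame" (480x640x3 uint8, blue, green, red), "depth" (480x640 float32, m along the optical axis (not along the pixel's ray), 0 where there is no reading), "camera_matrix" (3x3 intrinsics, pixels), "R" (3x3) and "t" (3): a world point X has camera coordinates R X + t; the wrist camera has in their place "mount" (4x4, takes a point from camera to tool coordinates, whose origin is the TCP and whose axes are the tool frame's). Camera axes: x right, y down, z forward; pixel columns grow to the right and rows downward; lengths in m; the calibration is good to about 2 mm. The wrist camera is an equidistant fisheye: a pixel r from the principal point sees the ray r / f radians off the axis. A picture is of the moment at which its call begins: read the wrist's pose just before it.
- bot.job_done(): hands the job in, once; it reports no verdict.
Trained networks look in the newest picture that a camera, given by its name, has taken for a name from the list of things; names that differ only in an ending like _2 or _b are one class to them, and where a whole thing is asked for, a point or a joint stands for the part that bears it (a point fixed in the world has none). Each returns a list of dicts, best first, with "confidence" (0 to 1); they miss things now and then, are a little off and sometimes report something else, mostly with a low value. They report only what shows in the picture. A call takes as long as a camera call. They do not tell look-alikes from the thing itself.
- cams.spot_in(name, camera): "rect" ([left, top, right, bottom] in pixels, round what is visible of it).
The state is a dict: "time": time; "q": joint angles; "qd": joint speeds; "joint_efforts": joint torques, N m; "ee_pos": TCP position; "tcp_rot": TCP orientation; "wrist_force": force on the tool from outside, world axes, zero at the start; "torque": the same for the moment, N m; "opening": finger opening in m.
Only numpy, scipy, OpenCV 4.12 (cv2) and the standard library are available. Lean on these libraries where they do the work, as an engineer would, in place of code of your own. Each camera call takes 0.05 s, during which the arm holds its last target. There are 200 camera calls.

## Working session

There is one attempt and no reset: what is moved stays moved. The work goes in short steps, Python scripts to look and compute and a tool call to move; the robot and the scene stay as the last step left them, time stands still between calls to the robot, and variables do not carry over. Pictures are saved under pics/ and viewed, about 8 in all and at most 12, crops included, and the job is handed in when it is done.

Besides the shell and the picture viewer there is one more tool, called after "Emit:" in YAML: its name, and indented under it one key for each argument. apply_moves: Moves the arm, as the interface text tells. Its arguments: {"type":"object","properties":{"commands":{"type":"array"},"newtons":{"type":"number"}},"required":["commands"]}

```bash
mkdir -p pics; ls
python3 - <<'E'
from workcell import bot,cams
import cv2,numpy as np
print(bot.get_obs())
for n in ("scene","top"):
    c=cams.camera(n); cv2.imwrite(f"pics/{n}0.png",c["frame"]); np.savez(f"{n}0.npz",**{k:v for k,v in c.items()})
    print(n,c["camera_matrix"].tolist(),c["R"].round(3).tolist(),c["t"])
    for o in ("jig","clamp_knob","block","back","finished_block","mallet","cup","back_grip"):
        print(o,[([int(x) for x in d["rect"]],round(d["confidence"],2)) for d in cams.spot_in(o,n)])
E
```

```text
pics
{'time': 0.0, 'q': array([-6.62349030e+01,  5.00948904e+00,  1.00333023e+01,  9.51002144e+01,
       -1.50436306e-03,  9.00011267e+01]), 'qd': array([-0.00044289, -0.1183606 ,  0.07528785,  0.11552246,  0.01730673,
       -0.03764786]), 'joint_efforts': array([ 4.25792605e-03, -5.20388031e+01,  4.64809334e+01,  1.62021699e-02,
        5.61462241e-05, -5.73192233e-05]), 'ee_pos': array([ 0.22153842, -0.50314327,  0.23058822]), 'tcp_rot': array([-88.87084714,  89.92358406, 114.8931241 ]), 'wrist_force': array([-0.26806637,  0.31717116, -0.18135793]), 'torque': array([-0.00824482,  0.03099109, -0.05635455]), 'opening': 0.08532523331716924}
scene [[546.1493953915225, 0.0, 320.51507016255283], [0.0, 546.1493953915225, 233.42460180523702], [0.0, 0.0, 1.0]] [[0.641, 0.767, 0.016], [0.54, -0.436, -0.72], [-0.545, 0.471, -0.694]] [-0.37015351 -0.24912408  1.42790145]
jig [([134, 227, 286, 345], 0.9)]
clamp_knob [([157, 266, 192, 293], 0.62)]
block [([199, 228, 266, 288], 0.64), ([162, 266, 191, 295], 0.57)]
back [([285, 182, 348, 237], 0.79), ([350, 162, 407, 203], 0.74), ([304, 130, 352
[... 186 characters left out ...]
 357, 165], 0.68), ([348, 297, 416, 361], 0.47)]
top [[552.9108204548877, 0.0, 313.4495972711301], [0.0, 552.9108204548877, 242.64897112645377], [0.0, 0.0, 1.0]] [[0.051, -0.999, 0.003], [-0.977, -0.051, -0.206], [0.206, 0.008, -0.979]] [0.01412883 0.54897622 1.03537996]
jig [([367, 236, 490, 332], 0.9)]
clamp_knob [([463, 270, 487, 297], 0.56)]
block [([387, 246, 430, 315], 0.86)]
back [([155, 333, 231, 407], 0.88), ([256, 269, 319, 312], 0.85), ([168, 248, 234, 321], 0.81)]
finished_block [([331, 119, 370, 168], 0.97)]
mallet [([249, 110, 286, 151], 0.73)]
cup [([176, 136, 211, 181], 0.74)]
back_grip [([172, 246, 233, 318], 0.94), ([154, 336, 229, 407], 0.87), ([256, 264, 320, 313], 0.64)]
```

View pics/top0.png

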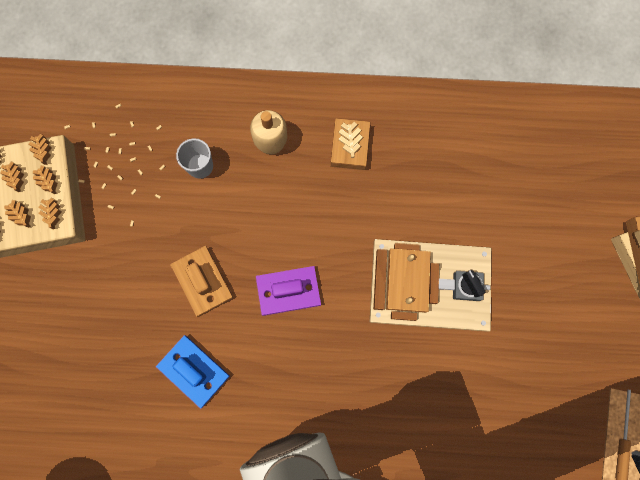

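View pics/scene0.png

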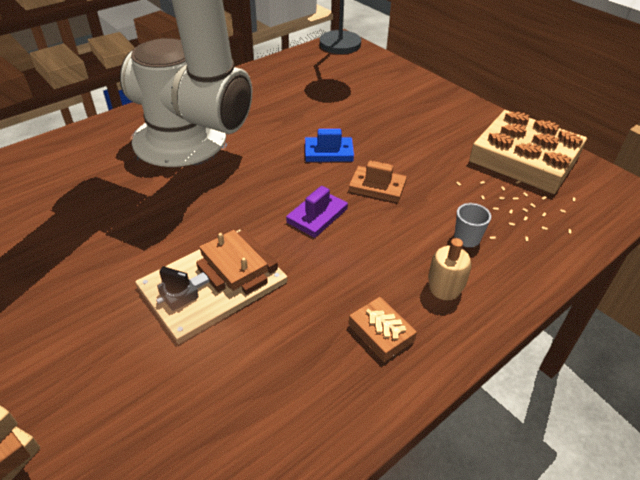

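The top view shows the jig at about (431,285), with its knob at (472,285) and dowels at (411,257) and (410,300). Three things are back-shaped: natural wood (202,281), purple (289,290) and blue (194,371). The wooden one fits, because blue and purple are excluded. I'll confirm it in a crop and measure.

```bash
cat > h.py <<'E'
import numpy as np,cv2
def cloud(c):
    K,R,t=c["camera_matrix"],c["R"],c["t"]; d=c["depth"]
    v,u=np.mgrid[:480,:640]
    P=np.stack([(u-K[0,2])/K[0,0]*d,(v-K[1,2])/K[1,1]*d,d],-1)
    W=(P-t)@R; W[d<=0]=np.nan
    return W
def rect(xy):
    (c,s,a)=cv2.minAreaRect((xy*1000).astype(np.float32)); return np.round(c,1),np.round(s,1),round(a,1)
def sel(W,box,z0,z1):
    l,t,r,b=box; w=W[t:b,l:r].reshape(-1,3); return w[(w[:,2]>z0)&(w[:,2]<z1)]
E
python3 - <<'E'
from h import *
for n,bs in (("top",dict(jig=(360,230,500,340),knob=(455,262,495,305),block=(380,240,436,320),back=(165,240,238,322))),("scene",dict(jig=(125,220,295,350),knob=(152,258,195,300),block=(192,225,272,295),back=(345,155,412,207)))):
    W=cloud(np.load(n+"0.npz"))
    print(n)
    for o,z0,z1 in (("jig",.012,.024),("block",.046,.058),("block",.066,.085),("knob",.075,.095),("knob",.04,.052),("back",.012,.024),("back",.058,.070)):
        p=sel(W,bs[o],z0,z1)
        if len(p)>4: print(o,z0,len(p),rect(p[:,:2]),"med",np.median(p,0).round(4),"mean",p.mean(0).round(4))
a=cv2.imread("pics/top0.png")[235:330,155:330]; b=cv2.imread("pics/top0.png")[230:340,360:500]
cv2.imwrite("pics/crop.png",np.vstack([cv2.resize(a,(700,380),interpolation=2),np.hstack([cv2.resize(b,(280,220),interpolation=2),np.zeros((220,420,3),np.uint8)])]))
E
```

```text
top
jig 0.012 4805 (array([ 483.8, -199.4]), array([240.7, 170.7]), 88.7) med [ 0.4564 -0.2372  0.0174] mean [ 0.4771 -0.2261  0.0175]
block 0.046 2403 (array([ 485.5, -148.2]), array([ 81.1, 120.7]), 88.2) med [ 0.4843 -0.147   0.0514] mean [ 0.4844 -0.1478  0.0514]
block 0.066 64 (array([ 485.3, -148.2]), array([11.4, 93.8]), 89.0) med [ 0.485  -0.1472  0.0731] mean [ 0.4848 -0.1475  0.0728]
knob 0.075 255 (array([ 481.5, -269. ]), array([51.1, 17. ]), 29.4) med [ 0.4814 -0.2682  0.0836] mean [ 0.4811 -0.2682  0.0832]
knob 0.04 392 (array([ 481.5, -268.7]), array([56.7, 55.6]), 88.4) med [ 0.4755 -0.255   0.0441] mean [ 0.4781 -0.2629  0.0446]
back 0.012 1822 (array([467.1, 266.3]), array([121.3,  80.6]), 31.9) med [0.4635 0.2624 0.0176] mean [0.4654 0.2641 0.0176]
back 0.058 392 (array([466.7, 265.9]), array([59.7, 25.7]), 32.4) med [0.4663 0.2655 0.0628] mean [0.4663 0.2654 0.0629]
scene
jig 0.012 3952 (array([ 485.9, -146.1]), array([346.2, 174.1]), 88.5) med [ 0.5282 -0.2431  0.0168] mean [ 0.5095 -0.2397  0.0169]
block 0.046 1865 (array([ 486. , -176.9]), array([138.9, 123.7]), 88.5) med [ 0.4911 -0.1517  0.0508] mean [ 0.4904 -0.1499  0.0508]
block 0.066 62 (array([ 487.9, -148.5]), array([12.3, 93.8]), 87.5) med [ 0.4521 -0.1491  0.0719] mean [ 0.4872 -0.1488  0.0715]
knob 0.075 259 (array([ 483.4, -269.1]), array([52.8, 18.5]), 30.8) med [ 0.4862 -0.2701  0.0828] mean [ 0.4856 -0.27    0.082 ]
knob 0.04 371 (array([ 489.9, -275.7]), array([68.8, 44.8]), 56.5) med [ 0.4973 -0.2813  0.0441] mean [ 0.4926 -0.2766  0.0449]
back 0.012 874 (array([461.6, 266.6]), array([145.5, 195. ]), 48.2) med [0.4816 0.2561 0.0167] mean [0.4731 0.2582 0.0167]
back 0.058 187 (array([469.4, 265.6]), array([57.7, 30.6]), 34.7) med [0.4705 0.2646 0.062 ] mean [0.4705 0.2646 0.0619]
```

View pics/crop.png

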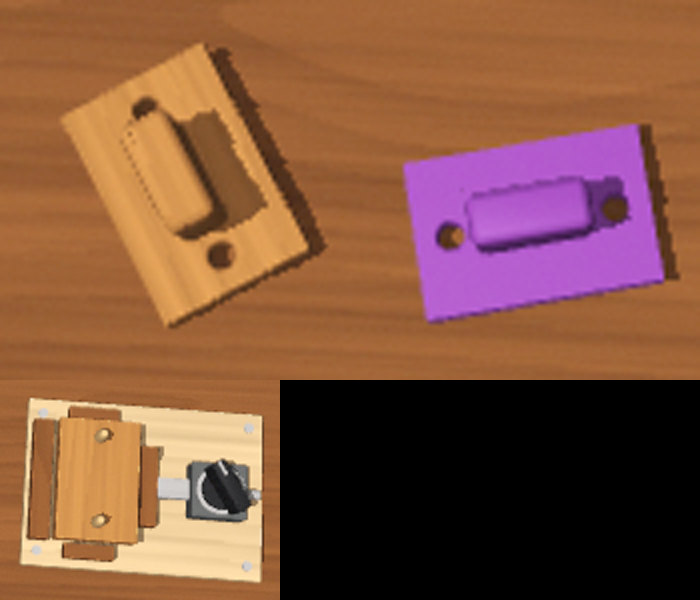

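The crop confirms it: the natural-wood back (left) has its grip and two holes, and the purple look-alike is on the right. The knob bar sits about 30° counterclockwise of world x. Next I'll plan the approach to the knob.

```bash
cat >> h.py <<'E'
from scipy.spatial.transform import Rotation as Ro
def plan(o,pos,yang):
    "shift/turn to bring TCP to pos with jaw axis at yang deg (mod 180)"
    R=Ro.from_euler("xyz",o["tcp_rot"],degrees=True).as_matrix()
    a=np.degrees(np.arctan2(R[1,1],R[0,1])); d=(a-yang+90)%180-90   # clockwise = +roll
    print("p",o["ee_pos"].round(4),"axis down",R[:,0].round(3),"yaxis",a.round(2),"q6",o["q"][5].round(1),"t",round(o["time"],2),"open",round(o["opening"],4),"F",o["wrist_force"].round(1))
    print("-> shift",(R.T@(np.array(pos)-o["ee_pos"])).round(4),"roll",np.radians(d).round(4), "alt",np.radians(d-180*np.sign(d)).round(3))
E
python3 - <<'E'
from h import *; from workcell import bot
plan(bot.get_obs(),[.482,-.269,.14],120)
plan(bot.get_obs(),[.482,-.269,.055],120)
E
```

```text
p [ 0.2217 -0.5033  0.2313] axis down [-0.  0. -1.] yaxis -66.23 q6 90.0 t 0.9 open 0.0854 F [ 0.2 -0.2 -0. ]
-> shift [ 0.0913 -0.1096 -0.3327] roll -0.1088 alt 3.033
p [ 0.2217 -0.5033  0.2313] axis down [-0.  0. -1.] yaxis -66.23 q6 90.0 t 0.9 open 0.0854 F [ 0.2 -0.2 -0. ]
-> shift [ 0.1763 -0.1095 -0.3327] roll -0.1088 alt 3.033
```

Emit:
apply_moves:
  commands:
    - [0.01,-0.014,-0.042,-0.014,1]
    - [0.02,-0.028,-0.084,-0.028,1]
    - [0.03,-0.042,-0.126,-0.042,1]
    - [0.04,-0.055,-0.167,-0.055,1]
    - [0.05,-0.069,-0.209,-0.069,1]
    - [0.065,-0.083,-0.25,-0.083,1]
    - [0.08,-0.096,-0.292,-0.1,1]
    - [0.0913,-0.1096,-0.3327,-0.1088,1]
    - [0.0913,-0.1096,-0.3327,-0.1088,1]
    - [0.0913,-0.1096,-0.3327,-0.1088,1]
    - [0.0913,-0.1096,-0.3327,-0.1088,1]

```text
time: 2.0
ee_pos: [0.4816, -0.2695, 0.1404]
tcp_rot: [84.0, 90.0, -66.0]
wrist_force: [-0.9, -0.7, 0.6]
opening: 0.0856
```

Run:
```python
from h import *; from workcell import bot
plan(bot.get_obs(),[.482,-.269,.055],120)
```

```text
p [ 0.4816 -0.2695  0.1404] axis down [ 0. -0. -1.] yaxis -60.03 q6 120.8 t 2.0 open 0.0856 F [-0.9 -0.7  0.6]
-> shift [ 0.0854 -0.0003 -0.0006] roll -0.0005 alt 3.141
```

A clockwise turn from here would run joint 6 past 180°, so I'll make a half turn back first.

Emit:
apply_moves:
  commands:
    - [0,0,0,-0.14,1]
    - [0,0,0,-0.28,1]
    - [0,0,0,-0.42,1]
    - [0,0,0,-0.56,1]
    - [0,0,0,-0.7,1]
    - [0,0,0,-0.84,1]
    - [0,0,0,-0.98,1]
    - [0,0,0,-1.12,1]
    - [0,0,0,-1.26,1]
    - [0,0,0,-1.4,1]
    - [0,0,0,-1.57,1]
    - [0,0,0,-1.57,1]

```text
time: 3.2
ee_pos: [0.481, -0.2708, 0.1411]
tcp_rot: [15.5, 89.9, -44.5]
wrist_force: [0.3, -0.9, 0.0]
opening: 0.0854
```

Emit:
apply_moves:
  commands:
    - [0,0,0,-0.14,1]
    - [0,0,0,-0.28,1]
    - [0,0,0,-0.42,1]
    - [0,0,0,-0.56,1]
    - [0,0,0,-0.7,1]
    - [0,0,0,-0.84,1]
    - [0,0,0,-0.98,1]
    - [0,0,0,-1.12,1]
    - [0,0,0,-1.26,1]
    - [0,0,0,-1.4,1]
    - [0,0,0,-1.57,1]
    - [0,0,0,-1.57,1]

```text
time: 4.4
ee_pos: [0.4806, -0.2715, 0.1415]
tcp_rot: [-70.9, 89.9, -41.0]
wrist_force: [-0.3, -0.4, 0.0]
opening: 0.0851
```

Run:
```python
from h import *; from workcell import bot,cams
o=bot.get_obs(); plan(o,[.482,-.269,.055],120)
c=cams.camera("wrist"); cv2.imwrite("pics/w1.png",c["frame"]); print(c["camera_matrix"],c["mount"].round(4))
```

```text
p [ 0.4806 -0.2715  0.1415] axis down [ 0.002 -0.001 -1.   ] yaxis 119.84 q6 -59.3 t 4.4 open 0.0851 F [-0.3 -0.4  0. ]
-> shift [0.0865 0.0016 0.0024] roll -0.0029 alt 3.139
[[371.64829954   0.         316.70587109]
 [  0.         371.64829954 249.19085078]
 [  0.           0.           1.        ]] [[ 5.000e-04 -2.667e-01  9.638e-01 -1.428e-01]
 [ 1.000e+00 -0.000e+00 -5.000e-04  8.000e-04]
 [ 2.000e-04  9.638e-01  2.667e-01 -6.630e-02]
 [ 0.000e+00  0.000e+00  0.000e+00  1.000e+00]]
```

Emit:
apply_moves:
  commands:
    - [0.02,0.0016,0.0024,0,1]
    - [0.04,0.0016,0.0024,0,1]
    - [0.06,0.0016,0.0024,0,1]
    - [0.075,0.0016,0.0024,0,1]
    - [0.0865,0.0016,0.0024,0,1]
    - [0.0865,0.0016,0.0024,0,1]

```text
time: 5.05
ee_pos: [0.4813, -0.2687, 0.0535]
tcp_rot: [-174.8, 90.0, -145.3]
wrist_force: [-0.1, 0.0, -0.6]
opening: 0.0852
```

Emit:
apply_moves:
  commands:
    - [0,0,0,0,-1]
    - [0,0,0,0,-1]
    - [0,0,0,0,-1]
    - [0,0,0,0,-1]
    - [0,0,0,0,-1]
    - [0,0,0,0,-1]
    - [0,0,0,0,-1]
    - [0,0,0,0,-1]
    - [0,0,0,0,-1]
    - [0,0,0,0,-1]
  newtons: 60

```text
time: 6.05
ee_pos: [0.4816, -0.2691, 0.0541]
tcp_rot: [-99.1, 89.9, -69.6]
wrist_force: [0.5, -3.8, 5.4]
opening: 0.0151
```

Emit:
apply_moves:
  commands:
    - [0,0,0,0.12,-1]
    - [0,0,0,0.24,-1]
    - [0,0,0,0.36,-1]
    - [0,0,0,0.48,-1]
    - [0,0,0,0.6,-1]
    - [0,0,0,0.72,-1]
    - [0,0,0,0.84,-1]
    - [0,0,0,0.96,-1]
    - [0,0,0,1.08,-1]
    - [0,0,0,1.18,-1]
    - [0,0,0,1.22,-1]
    - [0,0,0,1.22,-1]

```text
time: 7.25
ee_pos: [0.4817, -0.2689, 0.0541]
tcp_rot: [-13.0, 89.9, -53.3]
wrist_force: [-0.3, -0.8, 2.9]
opening: 0.0152
```

Run:
```python
from h import *; from workcell import bot
o=bot.get_obs(); plan(o,[.482,-.269,.055],51.2); print(o["torque"])
```

```text
p [ 0.4817 -0.2689  0.0541] axis down [ 0.001 -0.001 -1.   ] yaxis 49.66 q6 11.2 t 7.25 open 0.0152 F [-0.3 -0.8  2.9]
-> shift [-0.0009  0.0001  0.0003] roll -0.027 alt 3.115
[-0.02163222 -0.03046948  0.31140997]
```

Emit:
apply_moves:
  commands:
    - [0,0,0,0,1]
    - [0,0,0,0,1]
    - [0,0,0,0,1]
    - [0,0,0,0,1]
    - [0,0,0,0,1]
    - [0,0,0,0,1]
    - [-0.03,0,0,0,1]
    - [-0.07,0,0,0,1]
    - [-0.11,0,0,0,1]
    - [-0.15,0,0,0,1]
    - [-0.15,0,0,0,1]

```text
time: 8.35
ee_pos: [0.4831, -0.2696, 0.2101]
tcp_rot: [8.5, 89.5, -31.8]
wrist_force: [-0.1, 0.4, -0.5]
opening: 0.0854
```

Run:
```python
from h import *; from workcell import bot,cams
# back: grip axis in top = ?
c=cams.camera("top"); cv2.imwrite("pics/top1.png",c["frame"]); W=cloud(c)
for o,b,z0,z1 in (("knob",(455,262,495,305),.075,.095),("block",(380,240,436,320),.046,.058),("dowels",(380,240,436,320),.066,.085),("back",(165,240,238,322),.058,.07),("backb",(165,240,238,322),.012,.024)):
    p=sel(W,b,z0,z1)
    if len(p)>4:
        q=p[:,:2]-p[:,:2].mean(0); v=np.linalg.svd(q,full_matrices=False)[2][0]
        print(o,len(p),rect(p[:,:2]),"pca",np.degrees(np.arctan2(v[1],v[0]))%180)
b=c["frame"][230:340,360:500]; cv2.imwrite("pics/jig1.png",cv2.resize(b,(700,550),interpolation=2))
plan(bot.get_obs(),[.482,-.269,.2],50)
```

```text
knob 243 (array([ 481.3, -268.8]), array([16.2, 52.1]), 53.8) pca 144.22072437316868
block 2420 (array([ 485.6, -144.1]), array([ 81.1, 120.8]), 88.8) pca 179.13598068398903
dowels 64 (array([ 485., -144.]), array([12.2, 94.6]), 88.7) pca 178.60407786225818
back 389 (array([466.8, 265.7]), array([60.6, 25.8]), 31.1) pca 31.778966680626723
backb 1817 (array([467. , 266.4]), array([121.5,  80.7]), 31.6) pca 31.867676171511334
p [ 0.4827 -0.2693  0.2071] axis down [ 0.005 -0.003 -1.   ] yaxis 49.66 q6 11.2 t 8.4 open 0.0851 F [-0.2 -0.5  0.3]
-> shift [ 0.0071 -0.0002 -0.0008] roll -0.0059 alt 3.136
```

View pics/jig1.png

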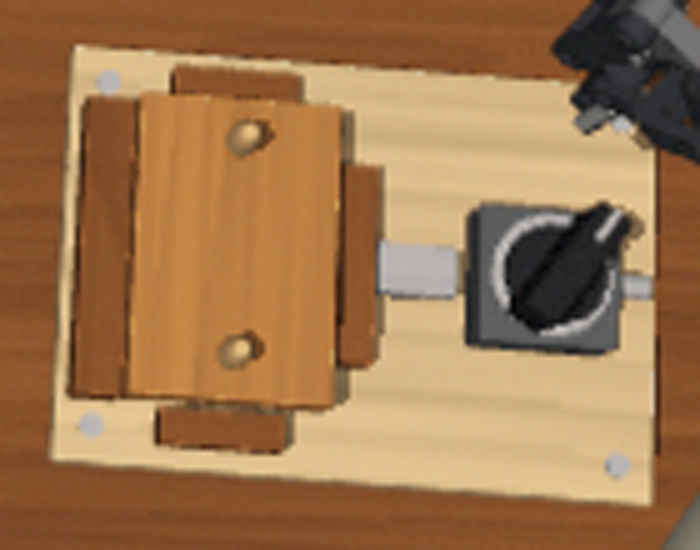

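The knob now sits at about 1.25 rad (bar at −36°), so the clamp is locked. The block has moved to (0.485, −0.144), turned −1.3°. The back is at (0.467, 0.266), turned 31.9°.

Run:
```python
from h import *; from workcell import bot
plan(bot.get_obs(),[.4668,.2658,.2],121.9)
```

```text
p [ 0.4827 -0.2693  0.2071] axis down [ 0.005 -0.003 -1.   ] yaxis 49.66 q6 11.2 t 8.4 open 0.0851 F [-0.2 -0.5  0.3]
-> shift [ 0.0052  0.3976 -0.3585] roll -1.2608 alt 1.881
```

Emit:
apply_moves:
  commands:
    - [0,0.033,-0.03,-0.11,1]
    - [0,0.066,-0.06,-0.22,1]
    - [0,0.1,-0.09,-0.33,1]
    - [0,0.133,-0.12,-0.44,1]
    - [0,0.166,-0.15,-0.55,1]
    - [0,0.2,-0.18,-0.66,1]
    - [0,0.233,-0.21,-0.77,1]
    - [0,0.266,-0.24,-0.88,1]
    - [0,0.3,-0.27,-0.99,1]
    - [0,0.333,-0.3,-1.1,1]
    - [0.003,0.366,-0.33,-1.2,1]
    - [0.005,0.3976,-0.3585,-1.261,1]

```text
time: 9.6
ee_pos: [0.4659, 0.2676, 0.1986]
tcp_rot: [-80.7, 89.7, -48.5]
wrist_force: [0.5, -0.8, -0.1]
opening: 0.0858
```

Run:
```python
from h import *; from workcell import bot,cams
cams.camera("top");cams.camera("top")
plan(bot.get_obs(),[.4668,.2658,.025],121.9)
```

```text
p [0.4656 0.2696 0.1976] axis down [ 0.002 -0.004 -1.   ] yaxis 122.28 q6 -2.1 t 9.7 open 0.0856 F [ 0.5 -1.9 -0. ]
-> shift [ 0.1726 -0.003  -0.0009] roll 0.0067 alt -3.135
```

Emit:
apply_moves:
  commands:
    - [0.03,-0.003,-0.001,0.0067,1]
    - [0.07,-0.003,-0.001,0.0067,1]
    - [0.1,-0.003,-0.001,0.0067,1]
    - [0.12,-0.003,-0.001,0.0067,1]
    - [0.14,-0.003,-0.001,0.0067,1]
    - [0.155,-0.003,-0.001,0.0067,1]
    - [0.165,-0.003,-0.001,0.0067,1]
    - [0.1715,-0.003,-0.001,0.0067,1]
    - [0.1715,-0.003,-0.001,0.0067,1]
    - [0.1715,-0.003,-0.001,0.0067,1]

```text
time: 10.7
ee_pos: [0.4671, 0.2659, 0.0267]
tcp_rot: [-81.6, 89.7, -49.7]
wrist_force: [0.4, -0.0, 0.0]
opening: 0.0854
```

Run:
```python
from h import *; from workcell import bot,cams
plan(bot.get_obs(),[.4668,.2658,.025],121.9)
```

```text
p [0.4671 0.2659 0.0267] axis down [ 0.003 -0.004 -1.   ] yaxis 121.89 q6 -2.1 t 10.7 open 0.0854 F [ 0.4 -0.   0. ]
-> shift [ 0.0017  0.     -0.0003] roll -0.0001 alt 3.141
```

Emit:
apply_moves:
  commands:
    - [0,0,0,0,-1]
    - [0,0,0,0,-1]
    - [0,0,0,0,-1]
    - [0,0,0,0,-1]
    - [0,0,0,0,-1]
    - [0,0,0,0,-1]
    - [0,0,0,0,-1]
    - [0,0,0,0,-1]
    - [0,0,0,0,-1]
    - [0,0,0,0,-1]
  newtons: 70

```text
time: 11.7
ee_pos: [0.4673, 0.266, 0.0271]
tcp_rot: [-74.0, 89.7, -42.1]
wrist_force: [1.1, -1.7, 5.0]
opening: 0.0252
```

Emit:
apply_moves:
  commands:
    - [-0.01,0,0,0,-1]
    - [-0.03,0,0,0,-1]
    - [-0.05,0,0,0,-1]
    - [-0.08,0,0,0,-1]
    - [-0.11,0,0,0,-1]
    - [-0.14,0,0,0,-1]
    - [-0.16,0,0,0,-1]
    - [-0.16,0,0,0,-1]
    - [-0.16,0,0,0,-1]

```text
time: 12.6
ee_pos: [0.4666, 0.2665, 0.1863]
tcp_rot: [-83.8, 89.7, -51.9]
wrist_force: [-0.2, -0.5, -3.7]
opening: 0.025
```

Run:
```python
from h import *; from workcell import bot,cams
plan(bot.get_obs(),[.4853,-.144,.18],88.7)
```

```text
p [0.4666 0.2665 0.1863] axis down [ 0.003 -0.004 -1.   ] yaxis 121.89 q6 -2.0 t 12.6 open 0.025 F [-0.2 -0.5 -3.7]
-> shift [ 0.0079 -0.3584 -0.201 ] roll 0.5793 alt -2.562
```

Emit:
apply_moves:
  commands:
    - [0,-0.022,-0.012,0.04,-1]
    - [0,-0.054,-0.03,0.09,-1]
    - [0,-0.09,-0.05,0.14,-1]
    - [0,-0.126,-0.07,0.2,-1]
    - [0,-0.162,-0.09,0.26,-1]
    - [0,-0.198,-0.11,0.32,-1]
    - [0,-0.234,-0.13,0.38,-1]
    - [0,-0.27,-0.15,0.44,-1]
    - [0,-0.306,-0.171,0.5,-1]
    - [0,-0.335,-0.188,0.56,-1]
    - [0.004,-0.352,-0.198,0.579,-1]
    - [0.008,-0.3584,-0.201,0.579,-1]

```text
time: 13.8
ee_pos: [0.4844, -0.1456, 0.1777]
tcp_rot: [-88.3, 89.8, -89.7]
wrist_force: [-0.4, 0.5, -3.9]
opening: 0.0255
```

```bash
cat > look.py <<'E'
from h import *; from workcell import bot,cams
import sys
for _ in range(4): c=cams.camera("wrist")
cv2.imwrite(f"pics/{sys.argv[1]}w.png",c["frame"])
o=bot.get_obs(); plan(o,[.4853,-.144,.14],88.7)
for n in ("top","scene"):
    c=cams.camera(n); cv2.imwrite(f"pics/{sys.argv[1]}{n}.png",c["frame"]); np.savez(f"{n}1.npz",**c)
    W=cloud(c); w=W.reshape(-1,3)
    zu=o["ee_pos"][2]-.0267
    for nm,z0,z1 in (("board top",zu+.012,zu+.024),("grip top",zu+.058,zu+.07),("block top",.046,.057)):
        p=w[(abs(w[:,0]-.485)<.085)&(abs(w[:,1]+.144)<.07)&(w[:,2]>z0)&(w[:,2]<z1)]
        if len(p)>4: print(n,nm,len(p),rect(p[:,:2]),np.median(p,0).round(4))
E
python3 look.py a
```

```text
p [ 0.4849 -0.1432  0.1789] axis down [ 0.001 -0.003 -1.   ] yaxis 88.76 q6 -15.1 t 14.0 open 0.0254 F [-0.1  0.2 -2.9]
-> shift [ 0.039  -0.0007  0.0004] roll 0.0011 alt -3.14
top board top 864 (array([ 485.4, -124.1]), array([ 41.6, 120.6]), 88.8) [ 0.4635 -0.1185  0.1694]
top grip top 68 (array([ 469.4, -130.1]), array([33.5, 13.2]), 39.3) [ 0.4635 -0.1353  0.2145]
top block top 448 (array([ 485.8, -129. ]), array([123.8,  62.6]), 5.3) [ 0.4583 -0.1119  0.0512]
scene board top 1366 (array([ 487.3, -142.7]), array([ 82.9, 124.1]), 88.7) [ 0.5132 -0.1595  0.1692]
scene grip top 333 (array([ 492.4, -140.6]), array([45.7, 51.5]), 40.5) [ 0.4964 -0.142   0.215 ]
scene block top 1696 (array([ 485.5, -143.8]), array([ 81.6, 125.1]), 89.0) [ 0.4947 -0.15    0.0508]
```

Emit:
apply_moves:
  commands:
    - [0.01,-0.0007,0.0002,0,-1]
    - [0.025,-0.0007,0.0002,0,-1]
    - [0.04,-0.0007,0.0002,0,-1]
    - [0.053,-0.0007,0.0002,0,-1]
    - [0.062,-0.0007,0.0002,0,-1]
    - [0.067,-0.0007,0.0002,0,-1]
    - [0.067,-0.0007,0.0002,0,-1]
    - [0.067,-0.0007,0.0002,0,-1]

```text
time: 14.9
ee_pos: [0.4858, -0.144, 0.1131]
tcp_rot: [-46.9, 89.7, -48.1]
wrist_force: [-0.2, -0.5, -2.0]
opening: 0.025
```

```bash
python3 look.py b
python3 - <<'E'
import cv2,numpy as np
a=cv2.resize(cv2.imread("pics/bw.png")[:, :],(800,600)); cv2.imwrite("pics/bb.png",a)
E
```

```text
p [ 0.4859 -0.144   0.1133] axis down [ 0.003 -0.004 -1.   ] yaxis 88.8 q6 -15.2 t 15.1 open 0.0251 F [-0.2 -0.2 -2.7]
-> shift [-0.0267 -0.0001 -0.0005] roll 0.0018 alt -3.14
top board top 762 (array([ 486.7, -123.2]), array([ 38.1, 120.6]), 88.7) [ 0.4666 -0.119   0.1036]
top grip top 26 (array([ 468.5, -130.9]), array([26.1, 10.6]), 42.7) [ 0.4656 -0.1326  0.1474]
top block top 159 (array([ 485.5, -126.2]), array([ 45. , 119.8]), 88.0) [ 0.4538 -0.1065  0.0511]
scene board top 1262 (array([ 488. , -143.7]), array([ 82.3, 123.5]), 88.4) [ 0.5143 -0.1607  0.1029]
scene grip top 309 (array([ 494.6, -141.7]), array([41.8, 52.5]), 35.7) [ 0.4964 -0.1417  0.1486]
scene block top 785 (array([ 487.6, -144.1]), array([ 81.4, 121.6]), 89.2) [ 0.5263 -0.1683  0.0507]
```

View pics/bb.png

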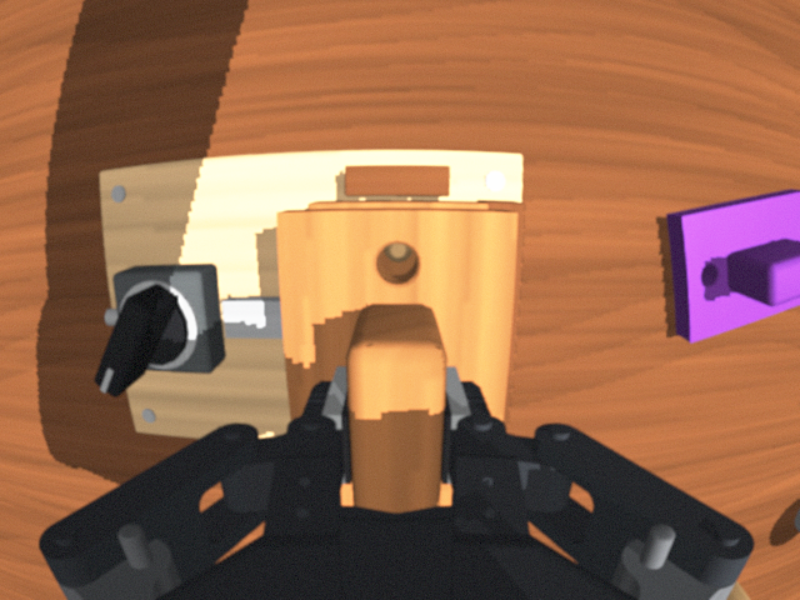

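The wrist view shows the dowel's tip centred in the visible hole at about (398,255). The knob is still locked and the board lines up with the block. I'll go down over the dowels and watch the force.

Emit:
apply_moves:
  commands:
    - [0.004,0,-0.0006,0.001,-1]
    - [0.008,0,-0.0006,0.001,-1]
    - [0.011,0,-0.0006,0.001,-1]
    - [0.014,0,-0.0006,0.001,-1]
    - [0.016,0,-0.0006,0.001,-1]
    - [0.018,0,-0.0006,0.001,-1]
    - [0.018,0,-0.0006,0.001,-1]

```text
time: 15.9
ee_pos: [0.4852, -0.144, 0.0948]
tcp_rot: [-49.8, 89.8, -51.1]
wrist_force: [-0.1, 0.6, -3.3]
opening: 0.0253
```

Emit:
apply_moves:
  commands:
    - [0.003,0,0,0,-1]
    - [0.006,0,0,0,-1]
    - [0.008,0,0,0,-1]
    - [0.01,0,0,0,-1]
    - [0.012,0,0,0,-1]
    - [0.013,0,0,0,-1]
    - [0.013,0,0,0,-1]

```text
time: 16.6
ee_pos: [0.4851, -0.144, 0.0816]
tcp_rot: [-51.5, 89.8, -52.8]
wrist_force: [-0.2, 0.5, -2.3]
opening: 0.0252
```

Emit:
apply_moves:
  commands:
    - [0.0005,0,0,0,-1]
    - [0.001,0,0,0,-1]
    - [0.0015,0,0,0,-1]
    - [0.002,0,0,0,-1]
    - [0.002,0,0,0,-1]
    - [0.002,0,0,0,-1]

```text
time: 17.2
ee_pos: [0.4851, -0.144, 0.0796]
tcp_rot: [-51.2, 89.8, -52.5]
wrist_force: [0.9, -0.1, -3.1]
opening: 0.0253
```

Emit:
apply_moves:
  commands:
    - [0.0003,0,0,0,-1]
    - [0.0006,0,0,0,-1]
    - [0.0009,0,0,0,-1]
    - [0.0012,0,0,0,-1]
    - [0.0012,0,0,0,-1]
    - [0.0012,0,0,0,-1]

```text
time: 17.8
ee_pos: [0.4853, -0.144, 0.0791]
tcp_rot: [-45.7, 89.7, -46.9]
wrist_force: [-1.9, 0.7, 5.9]
opening: 0.0249
```

Emit:
apply_moves:
  commands:
    - [0.0008,0,0,0,-1]
    - [0.0011,0,0,0,-1]
    - [0.0013,0,0,0,-1]
    - [0.0013,0,0,0,-1]
    - [0.0013,0,0,0,-1]
    - [0.0013,0,0,0,-1]

```text
time: 18.4
ee_pos: [0.4853, -0.144, 0.0791]
tcp_rot: [-40.6, 89.7, -41.9]
wrist_force: [-5.4, 2.1, 11.0]
opening: 0.0253
```

Run:
```python
from workcell import bot,cams
for _ in range(12):
    cams.camera("wrist"); o=bot.get_obs(); print(round(o["time"],2),o["wrist_force"].round(1),o["torque"].round(2),o["ee_pos"].round(4))
```

```text
18.45 [-5.6  0.9 11.4] [0.49 1.32 0.02] [ 0.4853 -0.144   0.0791]
18.5 [-4.5  2.  11. ] [0.51 1.31 0.05] [ 0.4853 -0.1441  0.079 ]
18.55 [-5.7  1.5 11. ] [0.46 1.26 0.05] [ 0.4853 -0.144   0.0791]
18.6 [-4.8  2.3 11.1] [ 0.43  1.28 -0.01] [ 0.4853 -0.144   0.0791]
18.65 [-4.4  3.3 10.6] [0.43 1.24 0.04] [ 0.4853 -0.144   0.0791]
18.7 [-4.5  1.7 11. ] [0.45 1.28 0.01] [ 0.4853 -0.144   0.0791]
18.75 [-5.4  1.3 10.9] [ 0.45  1.3  -0.01] [ 0.4853 -0.1441  0.0791]
18.8 [-4.7  2.2 10.6] [0.47 1.35 0.11] [ 0.4853 -0.144   0.0791]
18.85 [-5.8  1.9 10.9] [0.41 1.26 0.04] [ 0.4853 -0.144   0.0791]
18.9 [-4.3  1.3 10.7] [0.42 1.3  0.04] [ 0.4853 -0.144   0.0791]
18.95 [-5.   2.1 10.6] [0.42 1.24 0.02] [ 0.4853 -0.144   0.0791]
19.0 [-4.8  1.  11. ] [0.46 1.26 0.04] [ 0.4852 -0.144   0.079 ]
```

The force holds steady, about 11 N net plus the 3 N weight. I'll check visually that the back is flush.

```bash
python3 look.py c
python3 - <<'E'
from h import *
for n in ("top","scene"):
    c=np.load(n+"1.npz"); w=cloud(c).reshape(-1,3)
    p=w[(abs(w[:,0]-.485)<.055)&(abs(w[:,1]+.144)<.036)&(w[:,2]>.06)&(w[:,2]<.0735)]
    A=np.c_[p[:,:2]-[.485,-.144],np.ones(len(p))]
    for _ in range(4):
        k=np.linalg.lstsq(A,p[:,2],rcond=None)[0]; r=abs(A@k-p[:,2]); m=r<.002; A,p=A[m],p[m]
    print(n,"plane slopes,z",k.round(4),len(p))
    if n=="top":
        q=sel(cloud(c),(455,262,495,305),.075,.095); print("knob",len(q),rect(q[:,:2]) if len(q)>4 else "")
s=cv2.imread("pics/cscene.png")[205:355,125:325]; w=cv2.imread("pics/cw.png")[80:480]
cv2.imwrite("pics/fin.png",cv2.resize(s,(800,600),interpolation=2))
E
```

```text
p [ 0.4853 -0.144   0.0791] axis down [ 0.004 -0.004 -1.   ] yaxis 88.75 q6 -15.2 t 19.2 open 0.0251 F [-5.4  2.  11.5]
-> shift [-0.0609 -0.0002  0.0003] roll 0.0009 alt -3.141
top board top 696 (array([ 486. , -122.3]), array([ 37. , 120.6]), 89.2) [ 0.4662 -0.119   0.0694]
top grip top 8 (array([ 469.5, -129.2]), array([28.8,  8.3]), 34.1) [ 0.4623 -0.1312  0.1116]
top block top 47 (array([ 483.6, -110. ]), array([121.6,  42.7]), 15.4) [ 0.4555 -0.104   0.0514]
scene board top 1234 (array([ 486.5, -144.1]), array([ 81.6, 124.9]), 88.9) [ 0.5145 -0.1605  0.0689]
scene grip top 287 (array([ 495.4, -145.3]), array([45.3, 60.6]), 35.5) [ 0.496  -0.1422  0.1143]
scene block top 232 (array([ 504.5, -171.1]), array([143. ,  67.4]), 32.9) [ 0.5448 -0.1667  0.0513]
top plane slopes,z [0.0011 0.0174 0.0689] 351
knob 0 
scene plane slopes,z [ 0.0034 -0.      0.0689] 720
```

View pics/fin.png

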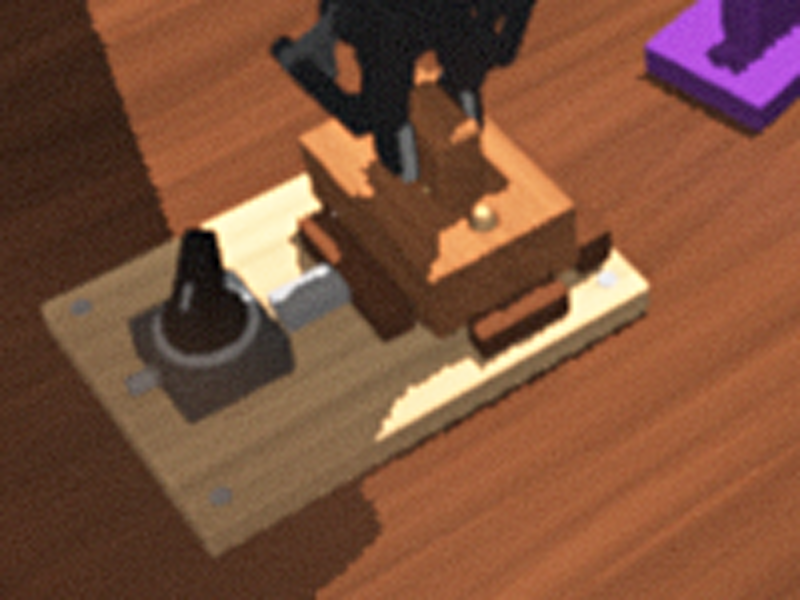

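The enlarged scene view shows the back seated flush, the dowel standing out of it at (483,215), and the knob locked at (200,270).

```bash
python3 -c "
from workcell import bot
print(bot.get_obs()['wrist_force']); print(bot.job_done())"
```

```text
[-4.9700876   0.7236788   9.92770422]
the job is handed in; nothing more can be done
None
```

I turned the knob to its locked position, set the wooden back on the block's two dowels, and handed the job in at about 19 s with the back still held pressed down. The hand-in reports no verdict, so what follows rests on my own last checks.

- **Clamp:** I measured the knob at about 1.25 rad just after turning it. In the final top view the arm hid it, so no angle could be read. The final scene view shows it still in the locked position.
- **Seating:** The back's top was at 68.9–69.4 mm, against about 69.3 mm expected if flush. Its centre is within about 1 mm of the block's, and its yaw within about 0.5°.
- **Tilt:** The scene camera measured 0.003 rad. The top camera gave 0.017 rad from a partly hidden patch. The two disagree, but both are under the 0.035 rad limit.
- **Press:** The wrist force was steady at 10–11 N upward. Adding the back's weight of about 3 N makes about 13–14 N on the block, slightly under the 15 N asked for. There is also about 5 N of sideways force, because the tool is tilted slightly.
- **Bystanders:** I moved nothing near the finished block, the mallet or the cup, but did not measure them again at the end.

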